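Park the spring plunger and slide a coated panel home

TASK

Unlock the panel carriage on the pouring stand: pull the T-handle of its spring plunger up and turn it anticlockwise until its cross pin settles in the rest notch, so that it stays retracted by itself. Then slide the carriage along its rails, pushing on its upright plate, until it is fully home against the end stop. Do not touch the freshly coated panel that lies on the carriage, keep it in its place there, and do not knock over the pot, jar or can.

Things in the scene. Friction and masses are not known exactly. Their poses are not given: they have to be found in the camera images.
- stand: the fixed pouring stand: aluminium base plate 260 x 420 mm, 10 mm thick, with two steel rails along its y axis. Origin on the table near the middle of the rails; +y runs along the rails to the end stop (a dark bar), -x is the side of the plunger bracket (towards the robot, the stand being turned up to 0.4 rad). The plunger's vertical axis is at x = -110, y = -60 mm in this frame; the bracket and steel sleeve under the handle reach 85 mm above the table
- handle (a point): centre of the plunger's black T-handle, a bar 70 mm long (this point's y axis), 16 mm wide (x axis), 24 mm high (z axis, up), 110 mm above the table when the plunger is down; the frame turns and rises with the handle. Pinch the bar across its width from above. With the plunger down the bar is parallel to the rails and its underside is 98 mm above the table
- plunger (a joint): lift of the spring plunger in m: 0 = down, its pin locks the carriage; 0.024 = the most it can be pulled. The handle can turn only while lifted 0.018 or more (pull to about 0.021); let down in the rest notch it stays at 0.015, pin clear of the carriage. The spring pulls it down with about 7.5 N (down) to 12.5 N (lifted), weight included
- knob (a joint): turn of the T-handle in rad, anticlockwise seen from above: 0 = in the deep slot (locked); the rest notch is at 1.25; a stop ends the turn at 1.33. At angles between slot and notch the cross pin only stands on the sleeve's rim at 0.018, which is not parked
- carriage (a joint): travel of the carriage along the stand's +y in m: 0 = start, locked by the plunger pin; 0.12 = against the end stop. It slides with about 3 N of friction
- push_face (a point): centre of the outer (-y) face of the carriage's upright steel plate, 90 mm above the table; axes as the stand's. The plate is 90 mm wide (x), 8 mm thick (y), its top 106 mm and its foot 26 mm above the table. Pushing it towards +y moves the carriage
- deck (a point): point on the carriage midway between the tops of its four supporting cones, 60 mm above the table; axes as the stand's. The push face is 83 mm from it towards -y
- panel: the freshly coated panel, 130 mm (its x) by 120 mm (its y), 6 mm thick, lying loose on the four cones, centred within 8 mm of the deck point; origin at the centre of its underside, z up. 0.1 to 0.2 kg
- pot: white open mixing pot, 96 mm across its rim and 120 mm tall, standing on the table; origin at the centre of its underside, z up
- jar: amber glass jar with white cap, 72 mm diameter, 110 mm tall, standing on the table; origin at the centre of its underside, z up
- can: metal can with a pale paper label, 86 mm diameter, 110 mm tall, standing on the table; origin at the centre of its underside, z up
There are look-alikes about, which are no part of the job. Of the things like the panel, leave any that is orange or purple; of the rest the larger one is meant.

How it is judged:
By the outcome, as a careful person would: the job done as asked, in the order asked, and still so for the second after the job is handed in, with the robot touching nothing.
It also fails if it takes over 48 s, if anything falls off the work surface, if the arm or the gripper's body presses on something with over 40 N, if the wrist force passes 120 N, or if a joint passes its speed limit or range.

ROBOT

A 6-joint arm with a two-finger parallel gripper is mounted at the origin on the work surface. World frame = base frame: x ahead of the robot, y to its left, z up, the work surface at z = 0. Lengths are in m, angles in rad, forces in N, time in s.
With the tool pointing down it reaches from about 0.375 to 0.75 m from the base axis. Payload 9 kg.
Tool frame: the origin (TCP) lies at the very end of the fingers, on their centre line; the grasp point (between the pads) lies 19 mm behind it (robot.grip_depth is the distance from the TCP to the grasp point, in m); z points along the fingers, x is the direction in which the jaws open and shut, and the axes are right-handed (so a half turn about z gives the same grasp; the last joint's range is limited). The gripper opens to 85 mm and grips with 20 to 120 N. Pads are 22 mm wide; open, the fingers measure 114 mm over their backs; the gripper's body (76 mm by 85 mm) begins 54 mm behind the grasp point. The pads swing forward as they close: fully open they stand 13 mm farther back than shut.
Start: joints at [0.904, 0.104, 0.097, 1.564, 0, 1.353], TCP at [0.26, 0.541, 0.231] pointing down, gripper open.
Joint ranges: [-2.99, 2.99], [-0.84, 1.86], [-1.1, 1.16], [-1.84, 2.11], [-1.51, 1.56], [-3.14, 3.14]. Speed limits (rad/s): [2.22, 2.22, 2.57, 3.14, 3.14, 3.14].

INTERFACE

Orientations are given as a unit quaternion [x, y, z, w].
In Python, from workcell import robot gives the robot as it stands. The module is installed in compiled form; this text tells all that it offers.
- The arm moves only by the shell command python3 -m creep 'ROWS' [FORCE]. ROWS is a JSON object of lists of equal length, an entry for each row: "turn": the turn, a rotation vector about the tool's x, y, z in degrees, a list of three; "dp": the shift along the tool's x, y, z in m, a list of three; "claw": the opening, from 0 (shut) to 1 (fully open). In form: {"turn": [[rx, ry, rz], ...], "dp": [[x, y, z], ...], "claw": [claw, ...]}. A call has exactly 10 rows; each row is the pose to reach, as a shift and turn from the pose measured when the call began, along the tool's axes at that moment; what a row does not reach only later rows make up. A row lasts 1/12 s, in which the tool goes at most 41.7 mm and 7.16 degrees, less where a joint would pass 70% of its speed; a pose out of reach is approached as far as the arm can. A call with a gripper value outside its range is refused whole. The fingers move at their own pace and stop on an object; FORCE is the grip in N (left out, the last holds). Time passes only in rows, so rows that repeat a pose let the fingers close, or fill a call up. It gives the time, the measured TCP pose, the force and the opening at its end, in the units of the state.
- robot.observe(): the state, without advancing time (a new reading comes with each control period).
- robot.grab_frame(name): name is "scene" or "top"; returns the picture (420x560x3 uint8, blue, green, red); there is no depth.
- robot.camera_params(name): a dict with "camera_matrix" (3x3 intrinsics, pixels), "T" (4x4, takes a point from camera to world coordinates). Camera axes: x right, y up, looking along -z (the intrinsics and any distortion apply to the point x, -y, -z); pixel columns grow to the right and rows downward; lengths in m; the calibration is good to about 2 mm. A picture is of the moment at which its call begins. camera_params takes no time and is no camera call.
- robot.hand_in(): hands the job in, once; it reports no verdict.
The state is a dict: "t": time; "qpos": joint angles; "joint_vel": joint speeds; "joint_efforts": joint torques, N m; "ee_pos": TCP position; "tcp_rot": TCP orientation; "force": force on the tool from outside, world axes, zero at the start; "torque": the same for the moment, N m; "width": finger opening in m.
Only numpy, scipy, OpenCV 4.12 (cv2) and the standard library are available. Lean on these libraries where they do the work, as an engineer would, in place of code of your own. Each camera call takes 0.05 s, during which the arm holds its last target. There are 200 camera calls.

## Working session

There is one attempt and no reset: what is moved stays moved. The work goes in short steps, Python scripts to look and compute and a shell command to move; the robot and the scene stay as the last step left them, time stands still between calls to the robot, and variables do not carry over. Pictures are saved under pics/ and viewed, on a budget of 10 in all, crops included, one or two more only if the job needs it, and the job is handed in when it is done.

```bash
mkdir -p pics; python3 - <<'E'
from workcell import robot
import cv2,numpy as np
np.set_printoptions(precision=4,suppress=True)
for n in("scene","top"):
    im=robot.grab_frame(n);cv2.imwrite(f"pics/{n}0.png",im)
    p=robot.camera_params(n);print(n,p)
print(robot.observe())
E
```

```text
scene {'camera_matrix': array([[483.7139,   0.    , 287.3643],
       [  0.    , 483.7139, 213.4276],
       [  0.    ,   0.    ,   1.    ]]), 'T': array([[-0.3461, -0.5815,  0.7363,  1.4617],
       [ 0.9382, -0.2188,  0.2682,  0.3263],
       [ 0.0052,  0.7836,  0.6213,  0.8666],
       [ 0.    ,  0.    ,  0.    ,  1.    ]])}
top {'camera_matrix': array([[487.3092,   0.    , 282.04  ],
       [  0.    , 487.3092, 213.9169],
       [  0.    ,   0.    ,   1.    ]]), 'T': array([[-0.0071,  0.9952, -0.0977,  0.4341],
       [-1.    , -0.0065,  0.0062,  0.0002],
       [ 0.0056,  0.0977,  0.9952,  1.2554],
       [ 0.    ,  0.    ,  0.    ,  1.    ]])}
{'t': 0.1, 'qpos': array([0.9043, 0.1046, 0.0965, 1.5639, 0.    , 1.3531]), 'joint_vel': array([ 0.    , -0.0026,  0.0016,  0.0001, -0.0001, -0.0005]), 'joint_efforts': array([  0.0075, -55.8206,  50.472 ,   0.0128,  -0.0002,  -0.    ]), 'ee_pos': array([0.2601, 0.5403, 0.2306]), 'tcp_rot': array([ 0.8467,  0.532 , -0.0006,  0.0002]), 'force': array([ 0.2214, -0.5395,  0.1426]), 'torque': array([ 0.0057,  0.0751, -0.0221]), 'width': 0.08531963165786206}
```

View pics/scene0.png

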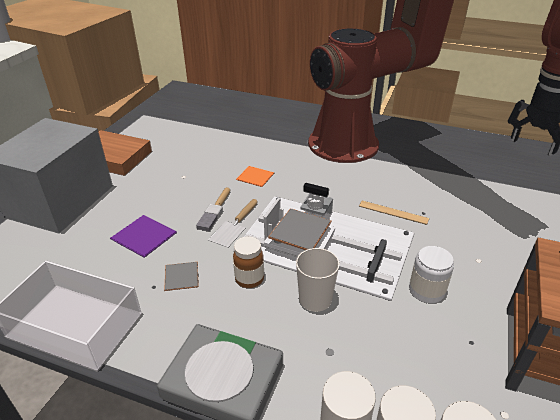

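View pics/top0.png

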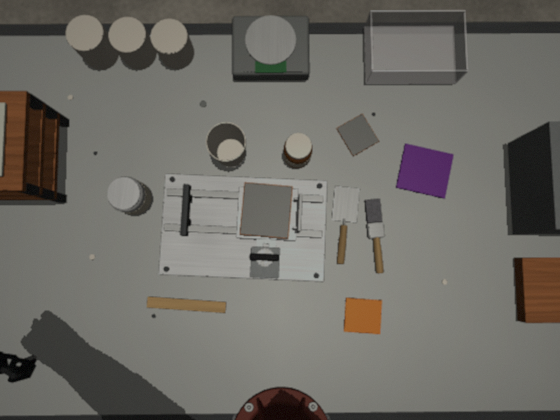

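The top view shows the stand at about (243,228): black handle at (264,257), upright plate at (299,212), panel at (266,210), end stop at (185,210). The jar is at (298,150), the pot at (227,145) and the can at (125,194). The robot is at the bottom.

```bash
cat > h.py <<'E'
import cv2,numpy as np
from workcell import robot
np.set_printoptions(precision=4,suppress=True)
def ray(n,uv):
    p=robot.camera_params(n);uv=np.atleast_2d(np.array(uv,float))
    q=cv2.undistortPoints(uv[:,None],p["camera_matrix"],None)[:,0]
    d=np.c_[q[:,0],-q[:,1],-np.ones(len(q))]@p["T"][:3,:3].T
    return p["T"][:3,3],d
def plane(n,uv,z):
    o,d=ray(n,uv);return o+d*((z-o[2])/d[:,2])[:,None]
def tri(uvt,uvs):
    o1,d1=ray("top",uvt);o2,d2=ray("scene",uvs);d1=d1[0];d2=d2[0]
    s=np.linalg.lstsq(np.c_[d1,-d2],o2-o1,rcond=None)[0]
    a,b=o1+s[0]*d1,o2+s[1]*d2;return (a+b)/2,np.linalg.norm(a-b)
def blob(im,lo,hi,win):
    x0,y0,x1,y1=win;m=np.zeros(im.shape[:2],np.uint8)
    m[y0:y1,x0:x1]=cv2.inRange(im,lo,hi)[y0:y1,x0:x1]
    c=max(cv2.findContours(m,0,cv2.CHAIN_APPROX_NONE)[0],key=cv2.contourArea)
    return c,m
E
python3 - <<'E'
from h import *
t=cv2.imread("pics/top0.png");s=cv2.imread("pics/scene0.png")
c,_=blob(t,(0,0,0),(45,45,45),(240,245,290,270));r=cv2.minAreaRect(c);print("handle top",r)
b=cv2.boxPoints(r);P=plane("top",b,.122);print(P,P.mean(0),[np.linalg.norm(P[i]-P[i-1]) for i in range(4)])
c2,_=blob(s,(0,0,0),(45,45,45),(298,180,335,200));r2=cv2.minAreaRect(c2);print("handle scene",r2);print(tri(r[0],r2[0]))
c,_=blob(t,(0,0,0),(60,60,60),(175,180,195,240));r=cv2.minAreaRect(c);print("stop",r)
g=cv2.cvtColor(t,6);print("levels",g[228,165:325:8],g[190:290:4,220])
# screws in base corners (dark)
for n,im,z,pts in(("top",t,.01,[(172,182),(320,186),(166,268),(316,275)]),):
    print(plane(n,pts,z))
big=np.hstack([cv2.resize(t[165:290,225:335],None,fx=3.6,fy=3.6,interpolation=2),cv2.resize(s[170:295,240:345],None,fx=3.6,fy=3.6,interpolation=2)])
print(big.shape);cv2.imwrite("pics/big0.png",big)
E
```

```text
handle top ((264.0, 257.0), (6.0, 28.0), 90.0)
[[0.4524 0.068  0.122 ]
 [0.452  0.0031 0.122 ]
 [0.4381 0.0032 0.122 ]
 [0.4386 0.068  0.122 ]] [0.4453 0.0356 0.122 ] [np.float64(0.013843273156070876), np.float64(0.06488643342085837), np.float64(0.013847416714126608), np.float64(0.0648087510139146)]
handle scene ((315.4705810546875, 189.61764526367188), (24.496097564697266, 8.731282234191895), 14.03624439239502)
(array([0.4454, 0.0358, 0.1125]), np.float64(0.00019141425348608926))
stop ((186.10659790039062, 210.04812622070312), (8.99150562286377, 50.21343231201172), 2.4895529747009277)
levels [137 136  50 141 142 140 140 140 140 139 103 104 104 106 105 107  91 133
 156 158] [128 140 124 154 152 152 153 153 155 129 142 148 155 154 156 155 156 151
 155 155 154 156 134 133 135]
[[ 0.6409  0.2759  0.01  ]
 [ 0.6281 -0.1062  0.01  ]
 [ 0.4204  0.2878  0.01  ]
 [ 0.4    -0.0927  0.01  ]]
(450, 774, 3)
```

View pics/big0.png

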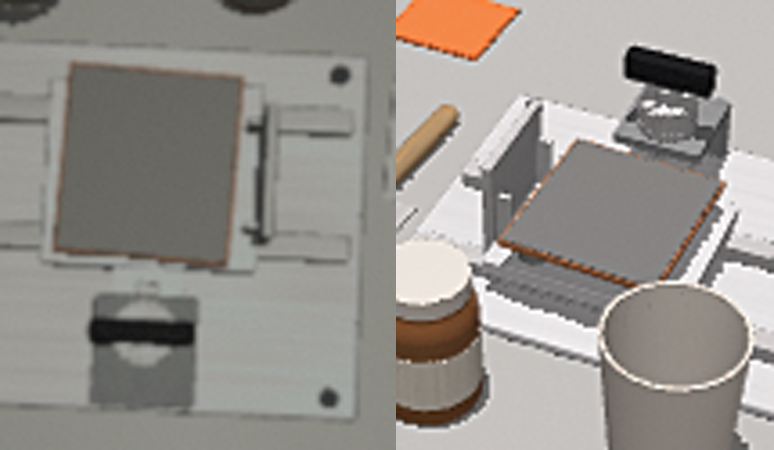

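Close-up: the black handle is parallel to the rails, and the grey panel lies on the deck. The upright plate is to its right (big-image x≈265, centre y≈180), with a clear gap to the panel edge. The stand yaw is about -0.042 rad, and the handle triangulates to z=0.1125 (should be 0.110).

```bash
cat >> h.py <<'E'
from scipy.spatial.transform import Rotation as R
def go(pos,heading):
    o=robot.observe();r=R.from_quat(o["tcp_rot"])
    x=np.array([np.cos(heading),np.sin(heading),0]);z=np.array([0,0,-1.]);y=np.cross(z,x)
    g=R.from_matrix(np.c_[x,y,z])
    print("dp",r.inv().apply(np.array(pos)-o["ee_pos"]),"turn",np.degrees((r.inv()*g).as_rotvec()))
th=-.042;H=np.array([.4454,.0357]);c,s=np.cos(th),np.sin(th);M=np.array([[c,-s],[s,c]])
O=H-M@[-.11,-.06]
def st(P): return (np.atleast_2d(P)[:,:2]-O)@M   # world->stand
def wo(p): return O+M@np.array(p)
E
python3 - <<'E'
from h import *
print("origin",O,"stand yaw cand; screws", st(plane("top",[(172,182),(320,186),(166,268),(316,275)],.01)))
f=lambda x,y:(225+(x+.5)/3.6-.5,165+(y+.5)/3.6-.5)
print("plate top edge ends",st(plane("top",[f(272,118),f(272,240)],.106)))
print("panel corners",st(plane("top",[f(70,62),f(243,77),f(52,252),f(228,264)],.066)))
g=lambda x,y:(240+(x-396+.5)/3.6-.5,170+(y+.5)/3.6-.5)
print("plate top scene ends",st(plane("scene",[g(470,182),g(535,100)],.106)))
print("jar,pot,can",[st(plane("top",[p],.115)) for p in((298,142),(227,138),(123,190))])
go([.445,.036,.17],th)
E
```

```text
origin [0.5578 0.091 ] stand yaw cand; screws [[ 0.0753  0.1882]
 [ 0.0785 -0.1941]
 [-0.1456  0.1908]
 [-0.15   -0.1902]]
plate top edge ends [[ 0.0341 -0.1402]
 [-0.0466 -0.1427]]
panel corners [[ 0.0732 -0.0021]
 [ 0.0671 -0.121 ]
 [-0.0574  0.0045]
 [-0.0614 -0.115 ]]
plate top scene ends [[ 0.0579 -0.1446]
 [-0.0469 -0.1412]]
jar,pot,can [array([[ 0.166 , -0.1304]]), array([[0.1696, 0.0392]]), array([[0.0356, 0.2785]])]
dp [-0.3741  0.3854  0.0609] turn [ 0.0261  0.0694 66.6887]
```

```bash
python3 -m creep '{"turn":[[0,0,4],[0,0,9],[0,0,14],[0,0,19],[0,0,24],[0,0,29],[0,0,34],[0,0,39],[0,0,44],[0,0,48]],"dp":[[-0.02,0.02,0],[-0.045,0.046,0],[-0.07,0.072,0],[-0.095,0.098,0],[-0.12,0.124,0],[-0.145,0.15,0],[-0.17,0.176,0],[-0.195,0.202,0],[-0.22,0.228,0],[-0.245,0.253,0]],"claw":[0.6,0.6,0.6,0.6,0.6,0.6,0.6,0.6,0.6,0.6]}' 60
python3 -c "
from h import *
go([.445,.036,.17],th)"
```

```text
t: 0.93
ee_pos: [0.3819, 0.2082, 0.2306]
tcp_rot: [0.99, 0.139, -0.0, 0.0]
force: [-0.1, 0.3, 0.2]
width: 0.0514
dp [0.0132 0.1829 0.0607] turn [ 0.0498  0.0533 18.4402]
```

```bash
python3 -m creep '{"turn":[[0,0,3],[0,0,6],[0,0,9],[0,0,12],[0,0,15],[0,0,18.4],[0,0,18.4],[0,0,18.4],[0,0,18.4],[0,0,18.4]],"dp":[[0.002,0.025,0.005],[0.004,0.05,0.015],[0.006,0.08,0.025],[0.008,0.11,0.035],[0.01,0.14,0.045],[0.012,0.165,0.055],[0.0132,0.1829,0.0607],[0.0132,0.1829,0.0607],[0.0132,0.1829,0.0607],[0.0132,0.1829,0.0607]],"claw":[0.6,0.6,0.6,0.6,0.6,0.6,0.6,0.6,0.6,0.6]}'
python3 -c "
from h import *
go([.4453,.0357,.094],th)
cv2.imwrite('pics/s1.png',cv2.resize(robot.grab_frame('scene')[120:290,230:430],None,fx=3.5,fy=3.5))"
```

```text
t: 1.77
ee_pos: [0.4448, 0.0364, 0.1701]
tcp_rot: [1.0, -0.021, -0.001, 0.0]
force: [-0.8, 0.3, 0.2]
width: 0.0514
dp [0.0006 0.0006 0.0761] turn [0.0432 0.0613 0.0522]
```

View pics/s1.png

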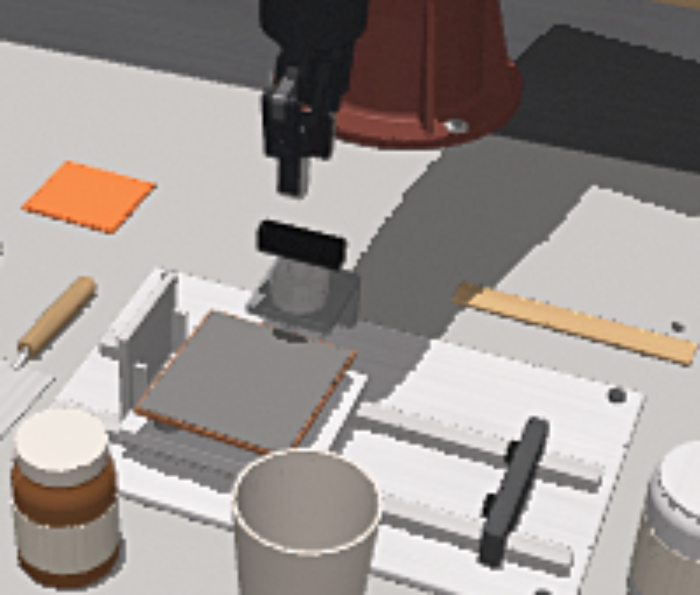

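The gripper is straight above the bar, fingers at about (292,180) and bar centre at about (302,245). Now I'll go down and pinch it.

```bash
python3 -m creep '{"turn":[[0,0,0],[0,0,0],[0,0,0],[0,0,0],[0,0,0],[0,0,0],[0,0,0],[0,0,0],[0,0,0],[0,0,0]],"dp":[[0.0006,0.0006,0.012],[0.0006,0.0006,0.025],[0.0006,0.0006,0.038],[0.0006,0.0006,0.05],[0.0006,0.0006,0.06],[0.0006,0.0006,0.068],[0.0006,0.0006,0.074],[0.0006,0.0006,0.076],[0.0006,0.0006,0.076],[0.0006,0.0006,0.076]],"claw":[0.6,0.6,0.6,0.6,0.6,0.6,0.6,0.6,0.6,0.6]}'
python3 -m creep '{"turn":[[0,0,0],[0,0,0],[0,0,0],[0,0,0],[0,0,0],[0,0,0],[0,0,0],[0,0,0],[0,0,0],[0,0,0]],"dp":[[0,0,0],[0,0,0],[0,0,0],[0,0,0],[0,0,0],[0,0,0],[0,0,0],[0,0,0],[0,0,0],[0,0,0]],"claw":[0.4,0.3,0.2,0.1,0.05,0.05,0.05,0.05,0.05,0.05]}' 70
```

```text
t: 2.65
ee_pos: [0.4457, 0.0359, 0.0947]
tcp_rot: [1.0, -0.02, -0.0, 0.0]
force: [-0.0, 0.3, 0.7]
width: 0.0512
t: 3.48
ee_pos: [0.4455, 0.0358, 0.0953]
tcp_rot: [1.0, -0.02, -0.0, 0.001]
force: [-4.3, -0.7, 5.4]
width: 0.0148
```

```bash
python3 -m creep '{"turn":[[0,0,0],[0,0,0],[0,0,0],[0,0,0],[0,0,0],[0,0,0],[0,0,0],[0,0,0],[0,0,0],[0,0,0]],"dp":[[0,0,-0.003],[0,0,-0.006],[0,0,-0.009],[0,0,-0.012],[0,0,-0.015],[0,0,-0.018],[0,0,-0.021],[0,0,-0.021],[0,0,-0.021],[0,0,-0.021]],"claw":[0.05,0.05,0.05,0.05,0.05,0.05,0.05,0.05,0.05,0.05]}'
```

```text
t: 4.32
ee_pos: [0.4452, 0.0359, 0.116]
tcp_rot: [1.0, -0.02, -0.001, 0.001]
force: [-0.6, -1.3, -11.5]
width: 0.0149
```

Force −11.5 N matches the spring at about 21 mm lift. Now the anticlockwise turn (tool z negative).

```bash
python3 -m creep '{"turn":[[0,0,-4],[0,0,-8],[0,0,-12],[0,0,-16],[0,0,-20],[0,0,-24],[0,0,-28],[0,0,-32],[0,0,-36],[0,0,-36]],"dp":[[0,0,0],[0,0,0],[0,0,0],[0,0,0],[0,0,0],[0,0,0],[0,0,0],[0,0,0],[0,0,0],[0,0,0]],"claw":[0.05,0.05,0.05,0.05,0.05,0.05,0.05,0.05,0.05,0.05]}'
python3 -c "
from h import *
go([.4453,.0357,.116],th+1.25)"
```

```text
t: 5.15
ee_pos: [0.4453, 0.036, 0.1159]
tcp_rot: [0.957, 0.291, -0.001, 0.0]
force: [0.9, -0.6, -12.0]
width: 0.015
dp [-0.0002  0.0002 -0.0001] turn [ -0.0048   0.0725 -35.3499]
```

```bash
python3 -m creep '{"turn":[[0,0,-4],[0,0,-8],[0,0,-12],[0,0,-16],[0,0,-20],[0,0,-24],[0,0,-28],[0,0,-32],[0,0,-35.4],[0,0,-35.4]],"dp":[[0,0,0],[0,0,0],[0,0,0],[0,0,0],[0,0,0],[0,0,0],[0,0,0],[0,0,0],[0,0,0],[0,0,0]],"claw":[0.05,0.05,0.05,0.05,0.05,0.05,0.05,0.05,0.05,0.05]}'
python3 -c "
from h import *
print(robot.observe()['torque']);go([.4453,.0357,.110],th+1.25)"
```

```text
t: 5.98
ee_pos: [0.4454, 0.0361, 0.1158]
tcp_rot: [0.823, 0.569, -0.0, 0.0]
force: [1.2, 0.0, -10.6]
width: 0.0148
[ 0.1228 -0.5446  0.0127]
dp [-0.0004  0.0001  0.0058] turn [-0.025   0.0474  0.0786]
```

```bash
python3 -m creep '{"turn":[[0,0,0],[0,0,0],[0,0,0],[0,0,0],[0,0,0],[0,0,0],[0,0,0],[0,0,0],[0,0,0],[0,0,0]],"dp":[[0,0,0.001],[0,0,0.002],[0,0,0.003],[0,0,0.0035],[0,0,0.004],[0,0,0.0045],[0,0,0.0045],[0,0,0.0045],[0,0,0.0045],[0,0,0.0045]],"claw":[0.05,0.05,0.05,0.05,0.05,0.05,0.05,0.05,0.05,0.05]}'
```

```text
t: 6.82
ee_pos: [0.4454, 0.0361, 0.1113]
tcp_rot: [0.823, 0.568, -0.0, 0.0]
force: [1.5, 0.5, -10.7]
width: 0.0148
```

It's below rim level (lift about 16 mm) and the spring still pulls, so the pin has entered the notch. I'll settle it and release.

```bash
python3 -m creep '{"turn":[[0,0,0],[0,0,0],[0,0,0],[0,0,0],[0,0,0],[0,0,0],[0,0,0],[0,0,0],[0,0,0],[0,0,0]],"dp":[[0,0,0.0005],[0,0,0.001],[0,0,0.0013],[0,0,0.0016],[0,0,0.0016],[0,0,0.0016],[0,0,0.0016],[0,0,0.0016],[0,0,0.0016],[0,0,0.0016]],"claw":[0.05,0.05,0.05,0.05,0.05,0.05,0.05,0.05,0.05,0.05]}'
python3 -m creep '{"turn":[[0,0,0],[0,0,0],[0,0,0],[0,0,0],[0,0,0],[0,0,0],[0,0,0],[0,0,0],[0,0,0],[0,0,0]],"dp":[[0,0,0],[0,0,0],[0,0,0],[0,0,0],[0,0,0],[0,0,0],[0,0,0],[0,0,0],[0,0,0],[0,0,0]],"claw":[0.1,0.15,0.2,0.3,0.4,0.5,0.6,0.6,0.6,0.6]}'
python3 -m creep '{"turn":[[0,0,0],[0,0,0],[0,0,0],[0,0,0],[0,0,0],[0,0,0],[0,0,0],[0,0,0],[0,0,0],[0,0,0]],"dp":[[0,0,-0.01],[0,0,-0.02],[0,0,-0.035],[0,0,-0.05],[0,0,-0.065],[0,0,-0.08],[0,0,-0.09],[0,0,-0.09],[0,0,-0.09],[0,0,-0.09]],"claw":[0.6,0.6,0.6,0.6,0.6,0.6,0.6,0.6,0.6,0.6]}'
python3 - <<'E'
from h import *
a=robot.grab_frame('scene');cv2.imwrite('pics/s2f.png',a);cv2.imwrite('pics/s2.png',cv2.resize(a[120:290,230:430],None,fx=3.5,fy=3.5))
go([*wo([.0,-.175]),.20],th)
go([*wo([.0,-.175]),.20],th+np.pi/2)
E
```

```text
t: 7.65
ee_pos: [0.4454, 0.0361, 0.1097]
tcp_rot: [0.823, 0.568, -0.0, 0.0]
force: [1.6, -0.1, -10.4]
width: 0.0151
t: 8.48
ee_pos: [0.4454, 0.0361, 0.1098]
tcp_rot: [0.823, 0.568, -0.0, 0.0]
force: [-0.3, -0.1, 0.1]
width: 0.0513
t: 9.32
ee_pos: [0.4453, 0.0362, 0.1992]
tcp_rot: [0.823, 0.568, -0.001, -0.0]
force: [0.1, 1.1, -0.4]
width: 0.0517
dp [-0.075   0.141  -0.0012] turn [-0.0413  0.1022 71.6956]
dp [-0.075   0.141  -0.0012] turn [ -0.0954   0.0405 -18.3043]
```

View pics/s2.png

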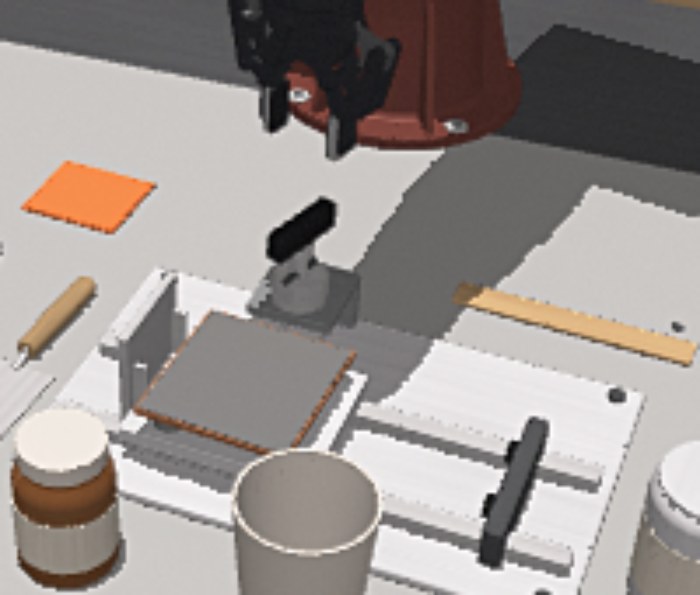

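The handle stands turned and raised, bar at about (302,228). The lift still has to be measured once the view from above is clear. I'll move behind the upright plate with the fingers shut.

```bash
python3 -m creep '{"turn":[[0,0,6],[0,0,12],[0,0,18],[0,0,24],[0,0,30],[0,0,36],[0,0,42],[0,0,48],[0,0,54],[0,0,60]],"dp":[[-0.0075,0.0141,0],[-0.015,0.028,0],[-0.022,0.042,0],[-0.03,0.056,0],[-0.037,0.07,0],[-0.045,0.085,0],[-0.052,0.1,0],[-0.06,0.113,0],[-0.068,0.127,0],[-0.075,0.141,0]],"claw":[0.4,0.2,0,0,0,0,0,0,0,0]}'
python3 - <<'E'
from h import *
t=robot.grab_frame('top');a=robot.grab_frame('scene');cv2.imwrite('pics/t3.png',t);cv2.imwrite('pics/s3.png',a)
c,_=blob(t,(0,0,0),(45,45,45),(250,240,280,275));r=cv2.minAreaRect(c)
c2,_=blob(a,(0,0,0),(45,45,45),(298,170,335,196));r2=cv2.minAreaRect(c2)
print(r,r2,tri(r[0],r2[0]))
b=cv2.boxPoints(r);P=plane("top",b,.137);e=[P[i]-P[i-1] for i in range(4)];e=max(e,key=np.linalg.norm)
print("len",np.linalg.norm(e),"bar turn",(np.arctan2(e[1],e[0])-(th+np.pi/2))%np.pi)
go([*wo([.0,-.180]),.20],th)
E
```

```text
t: 10.2
ee_pos: [0.5504, -0.0843, 0.1976]
tcp_rot: [0.997, 0.078, -0.002, -0.0]
force: [-0.1, 0.0, 0.9]
width: -0.0
((260.29998779296875, 256.6000061035156), (3.1008682250976562, 39.44304656982422), 29.744882583618164) ((315.6283874511719, 185.479736328125), (8.486077308654785, 22.78453826904297), 54.46232223510742) (array([0.4474, 0.0402, 0.1284]), np.float64(0.00781884821396111))
len 0.08974766980566411 bar turn 1.0885810941403515
dp [-0.0011  0.0037 -0.0027] turn [-0.0167  0.1952 11.4394]
```

```bash
python3 - <<'E'
from h import *
t=cv2.imread('pics/t3.png');a=cv2.imread('pics/s3.png')
for uv in((315.4706,189.6176),(315.628,185.48)):
    o,d=ray("scene",[uv]);d=d[0];k=((H-o[:2])@d[:2])/(d[:2]@d[:2]);print("h",(o+k*d), "before should be .110")
cv2.imwrite('pics/c3.png',np.hstack([cv2.resize(t[225:290,225:325],None,fx=4,fy=4,interpolation=2),cv2.resize(a[165:230,285:385],None,fx=4,fy=4,interpolation=2)])[:, :800])
E
```

```text
h [0.4454 0.0357 0.1125] before should be .110
h [0.4454 0.0356 0.126 ] before should be .110
```

View pics/c3.png

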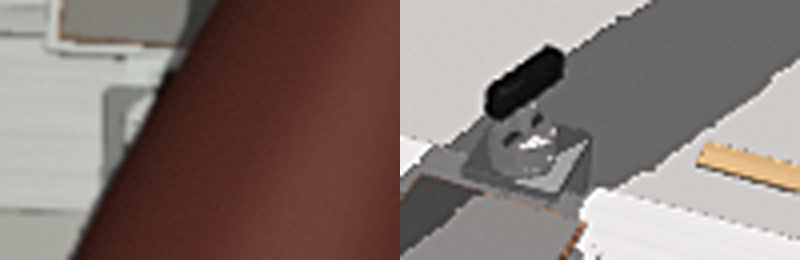

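The arm hides the handle in the top view. The scene view gives a rise of 13.5 mm, against 15 in the notch, 18 on the rim and 0 if locked, so the plunger is parked. Next I descend behind the plate.

```bash
python3 -m creep '{"turn":[[0,0,4],[0,0,8],[0,0,11.4],[0,0,11.4],[0,0,11.4],[0,0,11.4],[0,0,11.4],[0,0,11.4],[0,0,11.4],[0,0,11.4]],"dp":[[-0.001,0.004,0],[-0.001,0.004,0.01],[-0.001,0.004,0.025],[-0.001,0.004,0.04],[-0.001,0.004,0.06],[-0.001,0.004,0.08],[-0.001,0.004,0.095],[-0.001,0.004,0.105],[-0.001,0.004,0.112],[-0.001,0.004,0.112]],"claw":[0,0,0,0,0,0,0,0,0,0]}'
python3 - <<'E'
from h import *
print(st(robot.observe()["ee_pos"]))
go([*wo([.0,-.160]),.085],th);go([*wo([.0,-.034]),.085],th)
a=robot.grab_frame('scene');cv2.imwrite('pics/s4.png',cv2.resize(a[120:290,200:400],None,fx=3.5,fy=3.5))
E
```

```text
t: 11.13
ee_pos: [0.549, -0.0885, 0.0838]
tcp_rot: [1.0, -0.02, -0.003, -0.0]
force: [-0.1, 0.4, -0.2]
width: 0.0003
[[-0.0013 -0.1797]]
dp [ 0.0014 -0.0197 -0.0012] turn [-0.046   0.323   0.1108]
dp [ 0.0016 -0.1457 -0.0011] turn [-0.046   0.323   0.1108]
```

View pics/s4.png

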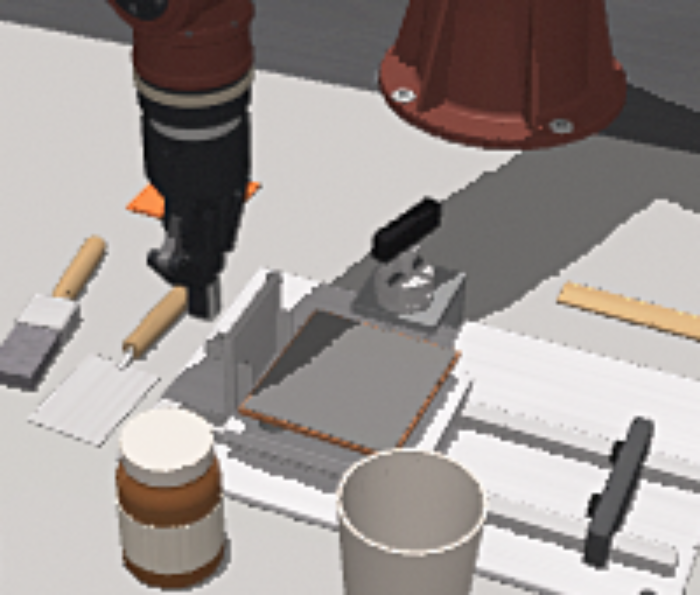

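The shut fingers (tip at 205,312) stand outside the upright plate (255,340), level with its upper half and clear of the panel. I'll approach to contact gently.

```bash
python3 -m creep '{"turn":[[0,0,0],[0,0,0],[0,0,0],[0,0,0],[0,0,0],[0,0,0],[0,0,0],[0,0,0],[0,0,0],[0,0,0]],"dp":[[0,-0.005,0],[0,-0.01,0],[0,-0.014,0],[0,-0.018,0],[0,-0.021,0],[0,-0.024,0],[0,-0.027,0],[0,-0.03,0],[0,-0.033,0],[0,-0.036,0]],"claw":[0,0,0,0,0,0,0,0,0,0]}'
python3 -m creep '{"turn":[[0,0,0],[0,0,0],[0,0,0],[0,0,0],[0,0,0],[0,0,0],[0,0,0],[0,0,0],[0,0,0],[0,0,0]],"dp":[[0,-0.003,0],[0,-0.006,0],[0,-0.009,0],[0,-0.012,0],[0,-0.015,0],[0,-0.018,0],[0,-0.021,0],[0,-0.024,0],[0,-0.027,0],[0,-0.03,0]],"claw":[0,0,0,0,0,0,0,0,0,0]}'
python3 - <<'E'
from h import *
print(st(robot.observe()["ee_pos"]))
a=robot.grab_frame('scene');cv2.imwrite('pics/s5.png',cv2.resize(a[120:290,200:400],None,fx=3.5,fy=3.5))
E
```

```text
t: 12.02
ee_pos: [0.5512, -0.0529, 0.0852]
tcp_rot: [1.0, -0.02, -0.002, 0.0]
force: [0.6, -2.7, 0.2]
width: 0.0002
t: 12.85
ee_pos: [0.5526, -0.0226, 0.0852]
tcp_rot: [1.0, -0.02, -0.002, 0.0]
force: [2.3, -2.4, 0.5]
width: -0.0002
[[-0.0004 -0.1138]]
```

View pics/s5.png

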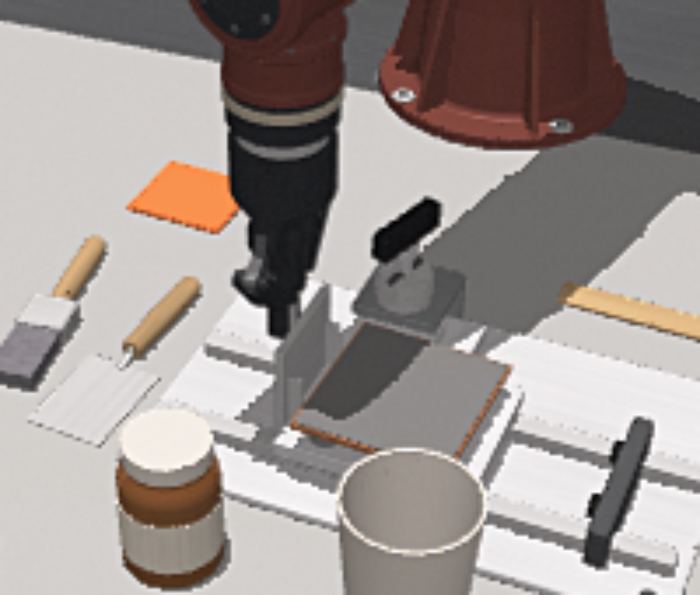

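The carriage moves freely at about 2.6 N, the panel rides along and the handle is still parked. I'll continue.

```bash
python3 -m creep '{"turn":[[0,0,0],[0,0,0],[0,0,0],[0,0,0],[0,0,0],[0,0,0],[0,0,0],[0,0,0],[0,0,0],[0,0,0]],"dp":[[0,-0.003,0],[0,-0.0065,0],[0,-0.01,0],[0,-0.0135,0],[0,-0.017,0],[0,-0.0205,0],[0,-0.024,0],[0,-0.0275,0],[0,-0.031,0],[0,-0.034,0]],"claw":[0,0,0,0,0,0,0,0,0,0]}'
python3 -m creep '{"turn":[[0,0,0],[0,0,0],[0,0,0],[0,0,0],[0,0,0],[0,0,0],[0,0,0],[0,0,0],[0,0,0],[0,0,0]],"dp":[[0,-0.003,0],[0,-0.0065,0],[0,-0.01,0],[0,-0.0135,0],[0,-0.017,0],[0,-0.02,0],[0,-0.023,0],[0,-0.026,0],[0,-0.029,0],[0,-0.032,0]],"claw":[0,0,0,0,0,0,0,0,0,0]}'
python3 -c "
from h import *
print(st(robot.observe()['ee_pos']))"
```

```text
t: 13.73
ee_pos: [0.5538, 0.0123, 0.0852]
tcp_rot: [1.0, -0.02, -0.002, -0.0]
force: [2.7, -4.8, 0.6]
width: -0.0001
t: 14.57
ee_pos: [0.5551, 0.0446, 0.0853]
tcp_rot: [1.0, -0.02, -0.002, -0.0]
force: [2.8, -2.4, 1.7]
width: 0.0002
[[-0.0007 -0.0465]]
```

```bash
python3 -m creep '{"turn":[[0,0,0],[0,0,0],[0,0,0],[0,0,0],[0,0,0],[0,0,0],[0,0,0],[0,0,0],[0,0,0],[0,0,0]],"dp":[[0,-0.001,0],[0,-0.002,0],[0,-0.003,0],[0,-0.004,0],[0,-0.005,0],[0,-0.006,0],[0,-0.007,0],[0,-0.008,0],[0,-0.009,0],[0,-0.01,0]],"claw":[0,0,0,0,0,0,0,0,0,0]}'
python3 -c "
from h import *
print(st(robot.observe()['ee_pos']))"
```

```text
t: 15.4
ee_pos: [0.5555, 0.0546, 0.0852]
tcp_rot: [1.0, -0.02, -0.002, -0.0]
force: [1.2, -3.4, 0.1]
width: -0.0002
[[-0.0008 -0.0364]]
```

```bash
python3 -m creep '{"turn":[[0,0,0],[0,0,0],[0,0,0],[0,0,0],[0,0,0],[0,0,0],[0,0,0],[0,0,0],[0,0,0],[0,0,0]],"dp":[[0,-0.0007,0],[0,-0.0014,0],[0,-0.0021,0],[0,-0.0028,0],[0,-0.0035,0],[0,-0.004,0],[0,-0.0045,0],[0,-0.005,0],[0,-0.0055,0],[0,-0.006,0]],"claw":[0,0,0,0,0,0,0,0,0,0]}'
python3 -c "
from h import *
print(st(robot.observe()['ee_pos']))"
```

```text
t: 16.23
ee_pos: [0.5556, 0.0567, 0.0854]
tcp_rot: [1.0, -0.022, -0.002, 0.004]
force: [-1.8, -25.3, 2.2]
width: -0.0001
[[-0.0007 -0.0343]]
```

The force rose to 25 N at y'=-0.034, which is the predicted stop. I'll back off, lift, and check.

```bash
python3 -m creep '{"turn":[[0,0,0],[0,0,0],[0,0,0],[0,0,0],[0,0,0],[0,0,0],[0,0,0],[0,0,0],[0,0,0],[0,0,0]],"dp":[[0,0.002,0],[0,0.006,0],[0,0.012,0],[0,0.02,0],[0,0.03,0],[0,0.04,0],[0,0.05,0],[0,0.06,0],[0,0.07,0],[0,0.08,0]],"claw":[0,0,0,0,0,0,0,0,0,0]}'
python3 -m creep '{"turn":[[0,0,0],[0,0,0],[0,0,0],[0,0,0],[0,0,0],[0,0,0],[0,0,0],[0,0,0],[0,0,0],[0,0,0]],"dp":[[0,0.01,-0.01],[0,0.03,-0.03],[0,0.05,-0.05],[0,0.07,-0.07],[0,0.09,-0.09],[0,0.12,-0.12],[0,0.15,-0.13],[0,0.18,-0.13],[0,0.2,-0.13],[0,0.2,-0.13]],"claw":[0,0,0,0,0,0,0,0,0,0]}'
python3 - <<'E'
from h import *
t=robot.grab_frame('top');a=robot.grab_frame('scene');cv2.imwrite('pics/t6.png',t);cv2.imwrite('pics/s6.png',a)
c,_=blob(t,(0,0,0),(45,45,45),(250,235,280,280));r=cv2.minAreaRect(c)
c2,_=blob(a,(0,0,0),(45,45,45),(298,170,335,196));r2=cv2.minAreaRect(c2)
print(r,r2,tri(r[0],r2[0]))
b=cv2.boxPoints(r);P=plane("top",b,.137);e=[P[i]-P[i-1] for i in range(4)];e=max(e,key=np.linalg.norm)
print("len",np.linalg.norm(e),"bar turn",(np.arctan2(e[1],e[0])-(th+np.pi/2))%np.pi)
f=3.5;big=np.hstack([cv2.resize(t[165:290,155:275],None,fx=3.3,fy=3.3,interpolation=2),cv2.resize(a[170:295,255:375],None,fx=3.3,fy=3.3,interpolation=2)]);print(big.shape);cv2.imwrite('pics/c6.png',big)
E
```

```text
t: 17.07
ee_pos: [0.5521, -0.0244, 0.086]
tcp_rot: [1.0, -0.022, -0.002, 0.004]
force: [-0.3, 0.7, -0.6]
width: -0.0001
t: 17.9
ee_pos: [0.5435, -0.2276, 0.2184]
tcp_rot: [1.0, -0.023, -0.002, 0.005]
force: [0.3, 0.2, -0.5]
width: -0.0003
((263.6689147949219, 257.0657043457031), (5.954474449157715, 28.633256912231445), 21.250505447387695) ((315.770263671875, 185.3783721923828), (8.486077308654785, 23.598270416259766), 54.46232223510742) (array([0.4452, 0.0361, 0.1263]), np.float64(0.0003668644694574238))
len 0.06515984971766695 bar turn 1.2373180562813688
(412, 792, 3)
```

View pics/c6.png

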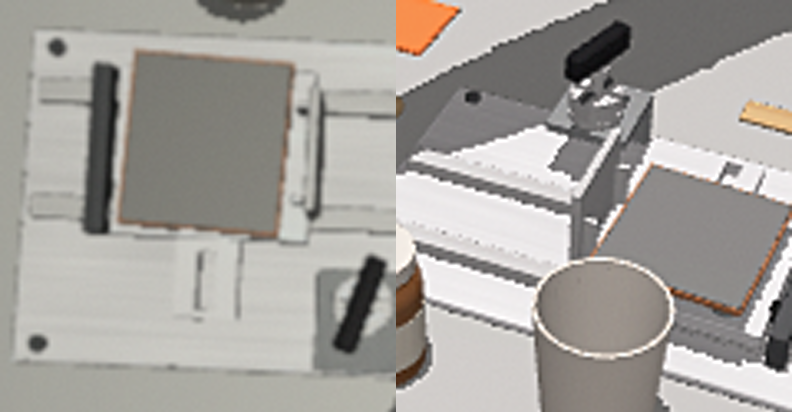

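The carriage is against the stop, the panel is on it, and the handle is turned 1.24 rad and raised about 14 mm. A quick numeric check of travel and panel shift, then hand in.

```bash
python3 - <<'E'
from h import *
f=lambda x,y:(155+(x+.5)/3.3-.5,165+(y+.5)/3.3-.5)
P=st(plane("top",[f(135,50),f(294,63),f(118,222),f(277,236)],.066));print(P,"moved",P.mean(0)-np.array([[.0732,-.0021],[.0671,-.121],[-.0574,.0045],[-.0614,-.115]]).mean(0))
print("plate",st(plane("top",[f(321,80),f(314,215)],.106)))
robot.hand_in()
E
```

```text
[[ 0.0741  0.1177]
 [ 0.0685 -0.0015]
 [-0.055   0.1235]
 [-0.0612  0.0056]] moved [0.0012 0.1197]
plate [[ 0.0505 -0.0246]
 [-0.0472 -0.0236]]
the job is handed in; nothing more can be done
```

I unlocked the carriage, slid it fully home against the end stop and handed the job in at about 18 s. No verdict is reported, so these are my own last checks:

- **Plunger:** I pulled the T-handle up about 21 mm, turned it anticlockwise and let it down into the rest notch. The last pictures show it turned 1.24 rad (notch at 1.25). They show it raised about 14 mm, where the notch should give 15 and the rim 18. That is within measuring error and clearly below the rim, though not an exact match.
- **Carriage:** I pushed on the outside of the upright plate with the fingers shut, at about 2.5 to 5 N. The force rose to 25 N where I expected the stop. The plate moved about 118 mm and the panel 119.7 mm, against a full travel of 120.
- **Panel:** It rode along and shifted about 1 mm or less on the carriage, which is within measuring error. The gripper stayed clear of it.
- **Pot, jar and can:** The arm never went near them. The last crop shows the pot and jar standing, but the can was outside it, so I did not check the can again.

The arm ended clear of everything. No check failed. The one measurement that went wrong was an early handle reading, when the arm blocked the top view, and I redid it at the end with a clear view.

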